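# Hang the ore basket on the balance and hold the draught flap at its mark

## Task

Hang the wire basket with the ore lump in it by its bail on the balance's hook and let go of it, so that it hangs freely and calmly. Then raise the blue draught flap by its black bar until the tip of its red pointer lies within the green band on the quadrant, and hold it there with the gripper for the weighing: the flap has no stay, so finish while still holding it. Keep the ore in the basket and leave the marble cube, the brass weight box, the glass boat and the brush where they are.

Things in the scene. Friction and masses are not known exactly. Their poses are not given: they have to be found in the camera images.
- balance: Chrome balance (fixed, pose varies); origin on the bench under the lowest point of its hook, +x from the hook's tip to its column (26 mm across at x = 125, top 191 high). Base 150 x 200 x 64 mm high, with black tare knob and display, begins at x = 90 (knob at 78); the bench under the hook is clear.
- hook_seat (a point): Resting place of the bail's middle on the hook, 178 mm above the bench. Hook: 8 mm round bar in the balance's x-z plane, a V with its centre line 170 mm high at x = 0, rising to 188 mm at x = -30 (free tip, yellow 11 mm ball) and at x = +30, then level to the column.
- basket: Loose square wire basket, 84 x 84 x 45 mm, 160 g; origin at the centre of its underside. Rigid bail of 6 mm bar in its y-z plane: uprights at y = +-40, shoulders 95 mm up, peak at 125 mm (centre line): the hook passes through along the basket's x, either way round. A stem and an orange upright grip tab, 22 (x) x 12 (y) x 40 (z) mm, stand on the peak, 136 to 176 mm up.
- bail_top (a point): Middle of the bail's top bar (its centre line), 125 mm above the basket's underside.
- basket_tab (a point): Centre of the orange grip tab, 156 mm above the basket's underside; pinch it along the basket's y.
- ore: Rusty iron ore lump, loose, about 45 x 40 x 42 mm, 140 g, lying in the basket; origin near the centre of its underside.
- flap_stand: Grey stand of the flap (fixed, pose varies); origin on the bench. Hinge line along its x at y = -110, 70 mm high. Base plate 250 (x) x 170 (y, -155 to 15) x 8 mm; a white upright quadrant plate with black ticks at x = +105, 105 to 157 mm from the hinge line, faces +x.
- flap_hinge (a point): Middle of the flap's hinge line, 70 mm above the bench.
- flap: Blue flap; origin at flap_hinge, x along the hinge line, y from the hinge to the black bar. Panel 150 mm wide, 18 to 130 mm off the hinge, 4 mm thick. Starts level (angle 0) on a rest, turns up about +x to 1.45 rad at most, about 450 g, hinge nearly free of friction: falls back when let go (about 2 N at the bar). Open gap of 44 mm, 114 mm wide, between panel and bar.
- flap_bar (a point): Middle of the flap's black round bar: 12 mm across, 130 mm long (114 mm free between the arms), along the hinge direction, 180 mm from the hinge line; pinched across, it can turn between the fingers.
- pointer_tip (a point): Tip of the red pointer on the flap, 150 mm from the hinge line, x = 115 in the stand's frame; it turns with the flap, in line with the panel and the bar.
- band_mid (a point): Middle of the green band on the quadrant, 150 mm from the hinge line, x = 115 in the stand's frame: the pointer tip comes here when the flap stands at the marked angle. The band is 21 mm wide along the arc and stands at 0.6 to 1.0 rad above level; it does not move during the job.
- marble_cube: Pale marble cube, 50 mm, loose; origin at the centre of its underside.
- weight_box: Brass box of weights, 110 x 70 x 60 mm high over the weights, loose; origin at the centre of its underside.
- weighing_boat: Round glass weighing boat, 72 mm across, 22 mm high, loose; origin at the centre of its underside.
- brush: Small brush, lying loose on the bench.
There are look-alikes about, which are no part of the job. What is shaped like the marble_cube but pink or turquoise is not meant.

How it is judged:
By the outcome, as a careful person would: the job done as asked, in the order asked, and still so for the second after the job is handed in, while the arm keeps its last pose, push and grip.
It also fails if it takes over 58 s, if anything falls off the work surface, if the arm or the gripper's body presses on something with over 40 N, if the wrist force passes 120 N, or if a joint passes its speed limit or range.

## Robot

A 7-joint arm with a two-finger parallel gripper is mounted at the origin on the work surface. World frame = base frame: x ahead of the robot, y to its left, z up, the work surface at z = 0. Lengths are in mm, angles in rad, forces in N, time in s.
With the tool pointing down it reaches from about 400 to 875 mm from the base axis. Payload 4.4 kg.
Tool frame: the origin (TCP) lies at the very end of the fingers, on their centre line; the grasp point (between the pads) lies ctrl.grip_point_offset behind it (ctrl.grip_point_offset is the distance from the TCP to the grasp point, in mm); z points along the fingers, y is the line along which they close (so a half turn about z gives the same grasp; the last joint's range is limited). The gripper opens to 85 mm and grips with 20 to 120 N. Pads are 22 mm wide; open, the fingers measure 114 mm over their backs; the gripper's body (76 mm by 85 mm) begins 54 mm behind the grasp point. The pads swing forward as they close: fully open they stand 13 mm farther back than shut.
Start: joints at [-1.268, 0.628, 0.038, 1.517, -0.027, 0.996, -0.02], TCP at [234.3, 606.318, 231.313] pointing down, gripper open.
Joint ranges: [-3.06, 3.06], [-0.37, 2.12], [-1.25, 1.32], [0.18, 2.47], [-1.1, 4.24], [0.23, 1.98], [-2.94, 2.94]. Speed limits (rad/s): [2.57, 2.57, 3.14, 3.14, 3.14, 3.14, 3.14].

## Interface

Orientations are given as [roll, pitch, yaw] about the fixed x, y, z axes, in that order (R = Rz(yaw) Ry(pitch) Rx(roll)).
In Python, from cell import read_state, cams, ctrl, models gives the robot as it stands. The module is installed in compiled form; this text tells all that it offers.
- The arm moves only by the tool advance, called after ">>>" as name([rows], argument=value, ...), one row to a line, values as JSON. Schema: {"type":"object","properties":{"motion":{"type":"array","items":{"type":"object","properties":{"sx":{"type":"number"},"sy":{"type":"number"},"sz":{"type":"number"},"wx":{"type":"number"},"wy":{"type":"number"},"wz":{"type":"number"},"jaw":{"type":"number"}},"additionalProperties":false,"required":["jaw"]},"minItems":1,"maxItems":12},"only":{"type":"string"},"quiet":{"type":"boolean"},"lines":{"type":"string"}},"required":["motion"],"additionalProperties":false}. motion is a list of rows, 1 to 12 of them, each an object with the fields sx, sy, sz (the shift in shares of the most that a row can go, 1 being 50 mm), wx, wy, wz (a rotation vector in fractions of the full range, 1 being pi rad), jaw (the finger opening in mm); a field left out counts as zero (the opening has to be given); each row shifts and turns the commanded pose from where the row before left it, along the tool's axes as they then stand; what a row does not reach is not made up. A row lasts 1/10 s, in which the tool goes at most 50 mm and 0.15 rad, less where a joint would pass 70% of its speed; a pose out of reach is approached as far as the arm can. The fingers move at their own pace and stop on an object; the grip force is fixed at half the most. Time passes only in rows, so rows that do not move let the fingers close. The tool returns the time, the measured TCP pose, the force, the opening and the grip force at its end. only (a regular expression) keeps the lines of the reply that match it, lines (a string "A,B") keeps lines A to B, and quiet returns only ok. Input that does not fit is refused with a message, and nothing moves.
- read_state(): the state, without advancing time (a new reading comes with each control period).
- cams.get_image(name): name is "scene" or "top" or "wrist"; returns (picture, depth): 480x640x3 uint8, blue, green, red; 480x640 float32, mm along the optical axis (not along the pixel's ray), 0 where there is no reading.
- cams.calibration(name): a dict with "fx", "fy", "cx", "cy" (pixels), "rvec" (rotation vector, rad) and "tvec" (3), from world to camera coordinates, as OpenCV has them; the wrist camera has in their place "hand_eye" (4x4, takes a point from camera to tool coordinates, whose origin is the TCP and whose axes are the flange's). Camera axes: x right, y down, z forward; pixel columns grow to the right and rows downward; lengths in mm; the calibration is good to about 2 mm. A picture is of the moment at which its call begins: read the wrist's pose just before it. calibration takes no time and is no camera call.
- ctrl.finish_job(): hands the job in; it is judged then, once.
Trained networks look in the newest picture that a camera, given by its name, has taken for a name from the list of things; names that differ only in an ending like _2 or _b are one class to them, and where a whole thing is asked for, a point or a joint stands for the part that bears it (a point fixed in the world has none). Each returns a list of dicts, best first, with "confidence" (0 to 1); they miss things now and then, are a little off and sometimes report something else, mostly with a low value. They report only what shows in the picture. A call takes as long as a camera call. They do not tell look-alikes from the thing itself.
- models.search_frame(thing, camera): "extent" ([left, top, right, bottom] in pixels, round what is visible of it).
- models.mark_of(thing, camera): "position" ([column, row] in pixels: a listed point, or the origin of a listed thing).
The state is a dict: "clock": time; "qpos": joint angles; "qd": joint speeds; "tau": joint torques, N m; "eef_pos": TCP position; "tool_rot": TCP orientation; "force": force on the tool from outside, world axes, zero at the start; "torque": the same for the moment, N m; "width": finger opening in mm; "gripper_force": force on a finger pad.
Only numpy, scipy, OpenCV 4.12 (cv2) and the standard library are available. Lean on these libraries where they do the work, as an engineer would, in place of code of your own. Each camera call takes 0.05 s, during which the arm holds its last target. There are 200 camera calls.

## Working session

There is one attempt and no reset: what is moved stays moved. The work goes in short steps, Python scripts to look and compute and a tool call to move; the robot and the scene stay as the last step left them, time stands still between calls to the robot, and variables do not carry over. Pictures are saved under pics/ and viewed, at most 10 in all, crops included, and the job is handed in when it is done.

```bash
mkdir -p pics
```

Create h.py:
```python
import numpy as np, cv2
from scipy.spatial.transform import Rotation as R
from cell import read_state, cams, ctrl, models
def cam(n):
    c=cams.calibration(n); K=np.array([[c['fx'],0,c['cx']],[0,c['fy'],c['cy']],[0,0,1.]])
    if 'rvec' in c:
        Rm=cv2.Rodrigues(np.array(c['rvec'],float))[0]; t=np.array(c['tvec'],float).ravel()
    else:
        s=read_state(); T=np.eye(4); T[:3,:3]=R.from_euler('xyz',s['tool_rot']).as_matrix(); T[:3,3]=s['eef_pos']
        W=np.linalg.inv(T@np.array(c['hand_eye'])); Rm,t=W[:3,:3],W[:3,3]
    return K,Rm,t
def px2w(c,u,v,d):
    K,Rm,t=c; return Rm.T@(d*np.linalg.inv(K)@np.array([u,v,1.])-t)
def onz(c,u,v,z):
    K,Rm,t=c; o=-Rm.T@t; r=Rm.T@np.linalg.inv(K)@np.array([u,v,1.]); return o+r*(z-o[2])/r[2]
def proj(c,p):
    K,Rm,t=c; q=K@(Rm@np.array(p,float)+t); return q[:2]/q[2]
def tri(obs):
    A=[];b=[]
    for c,u,v in obs:
        K,Rm,t=c;o=-Rm.T@t;r=Rm.T@np.linalg.inv(K)@np.array([u,v,1.]);r/=np.linalg.norm(r);P=np.eye(3)-np.outer(r,r);A.append(P);b.append(P@o)
    A2=np.vstack(A);b2=np.hstack(b);x=np.linalg.lstsq(A2,b2,rcond=None)[0]
    return x,np.abs(A2@x-b2).max()
def totool(v):
    return R.from_euler('xyz',read_state()['tool_rot']).inv().apply(v)
```

Run:
```python
from h import *
s=read_state(); print({k:np.round(v,3) for k,v in s.items()}, ctrl.grip_point_offset)
D={}
for n in ['scene','top']:
    im,d=cams.get_image(n); cv2.imwrite(f'pics/{n}0.png',im); np.save(f'pics/{n}0.npy',d)
C={n:cam(n) for n in ['scene','top']}
for n in C: print(n,-C[n][1].T@C[n][2])
for th in ['hook_seat','bail_top','basket_tab','basket','ore','balance','flap_hinge','flap_bar','pointer_tip','band_mid','flap_stand']:
    o=[]
    for n in C:
        r=models.mark_of(th,n)[:2]
        print(th,n,[(np.round(x['position'],1),round(x['confidence'],2)) for x in r])
        if r:o.append((C[n],*r[0]['position']))
    if len(o)==2: x,e=tri(o);print('   ->',x.round(1),round(e,1))
```

```text
{'clock': np.float64(0.0), 'qpos': array([-1.268,  0.629,  0.038,  1.518, -0.027,  0.996, -0.02 ]), 'qd': array([-0.001, -0.002,  0.001,  0.002, -0.001,  0.   , -0.001]), 'tau': array([-0.0000e+00, -5.6340e+01,  1.2260e+00, -1.9345e+01,  1.1000e-02,
        1.0000e-02,  0.0000e+00]), 'eef_pos': array([234.062, 605.738, 230.395]), 'tool_rot': array([-3.14 , -0.   ,  2.773]), 'force': array([-0.588,  0.22 ,  0.888]), 'torque': array([0.04 , 0.037, 0.03 ]), 'gripper_force': np.float64(0.0), 'width': np.float64(85.496)} 18.700000000000003
scene [1253.54752148  158.01929077  995.35378062]
top [ 389.94378741   72.91141038 1389.72624481]
hook_seat scene [(array([442.2, 276.8]), 0.56)]
hook_seat top [(array([221.7, 195.5]), 0.63)]
   -> [627.4 301.2 181.6] 3.3
bail_top scene [(array([300.5, 208.7]), 0.6)]
bail_top top [(array([330.3, 267.8]), 0.82)]
   -> [438.7  -1.6 121.5] 0.4
basket_tab scene [(array([300.5, 198.5]), 0.94)]
basket_tab top [(array([330.4, 269.6]), 0.56), (array([182. , 278.4]), 0.25)]
   -> [432.9  -1.2 148.4] 1.3
basket scene [(array([146.8, 231.1]), 0.59), (array([304.6,
[... 205 characters left out ...]
9
balance scene []
balance top [(array([387.8, 229.3]), 0.28), (array([444.3, 193.9]), 0.21)]
flap_hinge scene [(array([147.3, 228.4]), 0.86)]
flap_hinge top [(array([444.3, 248.6]), 0.86)]
   -> [ 504.  -348.8   63.5] 4.8
flap_bar scene [(array([213.4, 257.5]), 0.7), (array([148.2, 228. ]), 0.31)]
flap_bar top [(array([387.4, 229.6]), 0.94)]
   -> [ 558.2 -177.6   57. ] 2.7
pointer_tip scene [(array([177.2, 287. ]), 0.66)]
pointer_tip top []
band_mid scene [(array([135.8, 240.7]), 0.46)]
band_mid top [(array([441.9, 194.4]), 0.39)]
   -> [ 639.5 -298.1  189. ] 1.5
flap_stand scene [(array([190.2, 261.6]), 0.93)]
flap_stand top [(array([403.6, 241.4]), 0.91)]
   -> [ 531.3 -245.9   -7. ] 8.0
```

View pics/scene0.png

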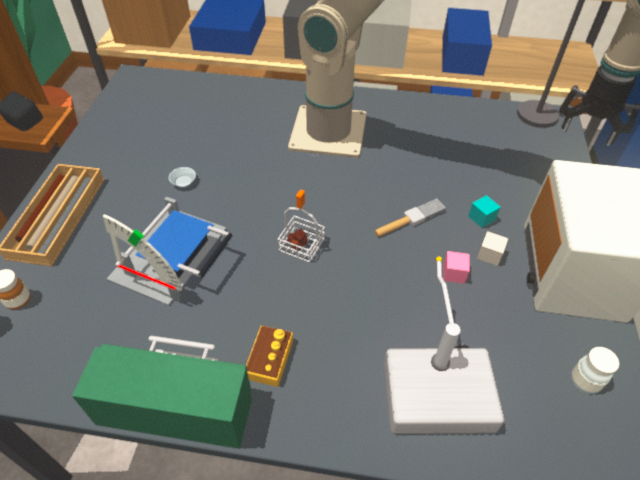

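View pics/top0.png

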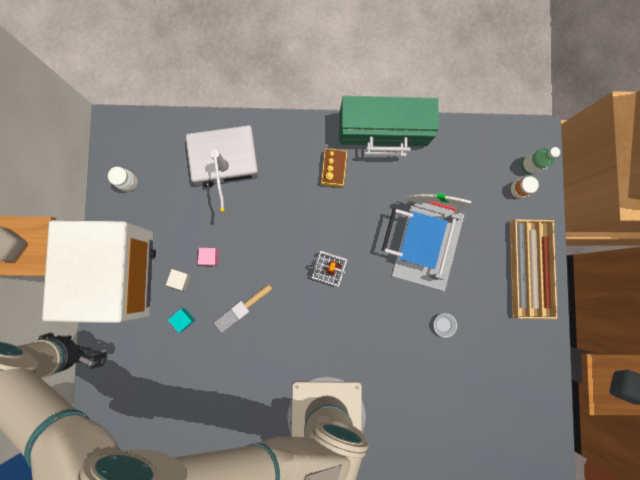

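The scene view shows the orange tab at (300,198), the flap bar around (213,255) with its green band at (136,238), and the yellow hook tip at (438,259). The top view shows the tip at (222,210), the basket at (330,268) and the flap bar at (387,230). A pink decoy cube stands near the hook. Next I'll zoom in and measure.

Run:
```python
from h import *
s=cv2.imread('pics/scene0.png');t=cv2.imread('pics/top0.png')
def cr(im,u,v,w,h,k): return cv2.resize(im[v:v+h,u:u+w],None,fx=k,fy=k,interpolation=cv2.INTER_CUBIC)
a=np.hstack([cr(t,300,235,65,75,4),cr(t,375,185,100,75,4),cr(t,185,140,35+10,75,3).repeat(1,0)[:300] if 0 else cr(t,190,140,35,75,4)])
b=np.hstack([cr(s,100,190,135,75,4),cr(s,270,185,65,75,4)])
b=b[:, :a.shape[1]]; a=a[:,:b.shape[1]]
cv2.imwrite('pics/crop1.png',np.vstack([a,b]));print(a.shape)
C={n:cam(n) for n in ['scene','top']}
def blob(im,lo,hi,box):
    u0,v0,u1,v1=box; m=cv2.inRange(cv2.cvtColor(im[v0:v1,u0:u1],cv2.COLOR_BGR2HSV),lo,hi);y,x=np.nonzero(m);return x.mean()+u0,y.mean()+v0,len(x)
for nm,lo,hi,bs,bt in [('tip',(22,120,120),(35,255,255),(430,250,448,270),(215,204,229,216)),('tab',(5,150,120),(18,255,255),(290,185,310,212),(320,255,345,280)),('band',(45,120,80),(80,255,255),(120,225,150,250),(430,190,450,205)),('pink',(160,60,120),(180,255,255),(440,245,475,285),(195,245,220,270))]:
    p=blob(s,lo,hi,bs);q=blob(t,lo,hi,bt);print(nm,np.round(p,1),np.round(q,1),tri([(C['scene'],*p[:2]),(C['top'],*q[:2])]))
print('coltop', tri([(C['scene'],453,329),(C['top'],215,155)]))
print(cams.calibration('wrist'))
```

```text
(300, 800, 3)
tip [438.5 258.4  21. ] [221.6 209.4  13. ] (array([588.43030483, 295.97096206, 187.85593581]), np.float64(0.3445621578002829))
tab [300.  198.4 122. ] [332.2 266.3  42. ] (array([441.3108993 ,  -3.05397395, 157.19908309]), np.float64(1.0790553629248834))
band [135.4 237.1 143. ] [441.6 197.1  56. ] (array([ 632.24649238, -298.84232853,  190.83097745]), np.float64(0.6056365835106021))
pink [456.  266.7 766. ] [207.6 256.2 366. ] (array([472.32950344, 363.45150703,  24.84739491]), np.float64(0.450894747728114))
coltop (array([738.85265142, 321.5752323 , 181.80531841]), np.float64(1.9923390951734063))
{'fx': 354.08080675280956, 'fy': 354.08080675280956, 'cx': 319.98889297356646, 'cy': 240.5630486446888, 'hand_eye': array([[-8.23335361e-04, -9.44654570e-01, -3.28065641e-01,
         8.44555211e+01],
       [ 9.99999323e-01, -5.08200997e-04, -1.04631624e-03,
        -4.47661989e-01],
       [ 8.21684134e-04, -3.28066281e-01,  9.44654350e-01,
        -1.42375846e+02],
       [ 0.00000000e+00,  0.00000000e+00,  0.00000000e+00,
         1.00000000e+00]])}
```

View pics/crop1.png

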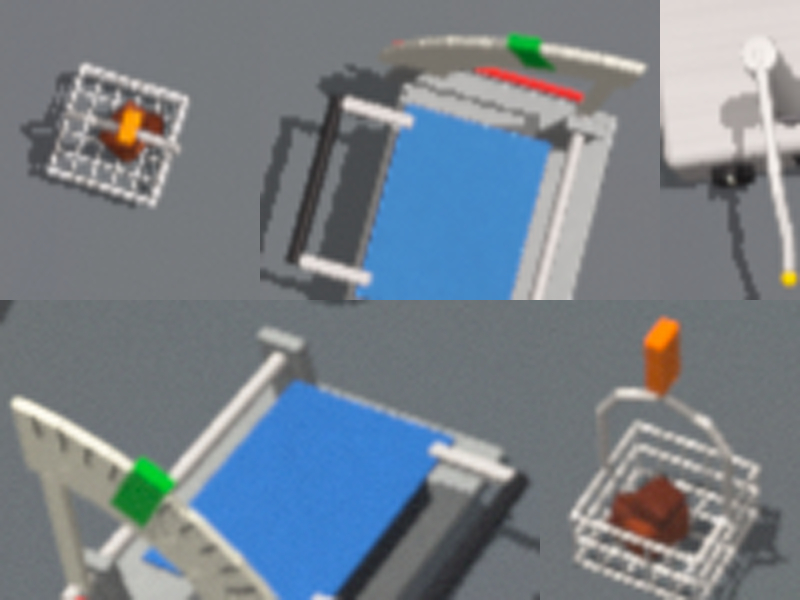

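Units first: shifts go in shares of 50 mm and turns go in shares of pi rad. So -34 mm is -0.68, -20 mm is -0.4.

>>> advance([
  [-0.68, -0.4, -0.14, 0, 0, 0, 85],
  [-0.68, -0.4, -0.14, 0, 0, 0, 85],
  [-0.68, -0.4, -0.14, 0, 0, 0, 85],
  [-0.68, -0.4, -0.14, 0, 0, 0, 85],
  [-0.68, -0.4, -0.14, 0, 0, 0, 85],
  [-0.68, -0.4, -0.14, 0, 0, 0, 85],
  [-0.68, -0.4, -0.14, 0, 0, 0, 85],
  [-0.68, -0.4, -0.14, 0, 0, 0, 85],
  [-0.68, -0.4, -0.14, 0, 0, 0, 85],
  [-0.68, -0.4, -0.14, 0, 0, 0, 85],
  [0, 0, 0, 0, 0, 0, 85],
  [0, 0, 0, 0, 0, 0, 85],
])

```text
refused: motion[0]: [-0.68, -0.4, -0.14, 0, 0, 0, 85] is not of type 'object' (schema: type "object"). Nothing was moved.
```

Wrong form. The message asks for a list of objects with named fields, so I'll send the same numbers that way.

>>> advance([
  {"sx": -0.68, "sy": -0.4, "sz": -0.14, "jaw": 85},
  {"sx": -0.68, "sy": -0.4, "sz": -0.14, "jaw": 85},
  {"sx": -0.68, "sy": -0.4, "sz": -0.14, "jaw": 85},
  {"sx": -0.68, "sy": -0.4, "sz": -0.14, "jaw": 85},
  {"sx": -0.68, "sy": -0.4, "sz": -0.14, "jaw": 85},
  {"sx": -0.68, "sy": -0.4, "sz": -0.14, "jaw": 85},
  {"sx": -0.68, "sy": -0.4, "sz": -0.14, "jaw": 85},
  {"sx": -0.68, "sy": -0.4, "sz": -0.14, "jaw": 85},
  {"sx": -0.68, "sy": -0.4, "sz": -0.14, "jaw": 85},
  {"sx": -0.68, "sy": -0.4, "sz": -0.14, "jaw": 85},
  {"jaw": 85},
  {"jaw": 85},
])

```text
clock: 2.4
eef_pos: [480.0, 296.3, 301.5]
tool_rot: [3.141, 0.0, 2.77]
force: [-0.7, 0.4, -0.4]
width: 85.2
gripper_force: 0.0
```

Run:
```python
from h import *
c=cam('wrist');im,d=cams.get_image('wrist');cv2.imwrite('pics/w1.png',im);np.save('pics/w1.npy',d);np.save('pics/w1cam.npy',np.hstack([c[1],c[2][:,None]]))
print(read_state()['tool_rot'])
for th in ['hook_seat','balance']: print(th,models.mark_of(th,'wrist')[:2])
for p in [(588.4,296,188),(618,301,178),(738,321,191)]: print(proj(c,p))
```

```text
[ 3.14113678e+00 -8.09585541e-04  2.77270487e+00]
hook_seat [{'position': [383.0, 363.8], 'confidence': 0.65}, {'position': [96.4, 244.5], 'confidence': 0.28}]
balance [{'position': [202.8, 417.7], 'confidence': 0.65}]
[366.57668334 347.39753642]
[381.02198828 364.68227103]
[441.49249389 463.17163571]
```

View pics/w1.png

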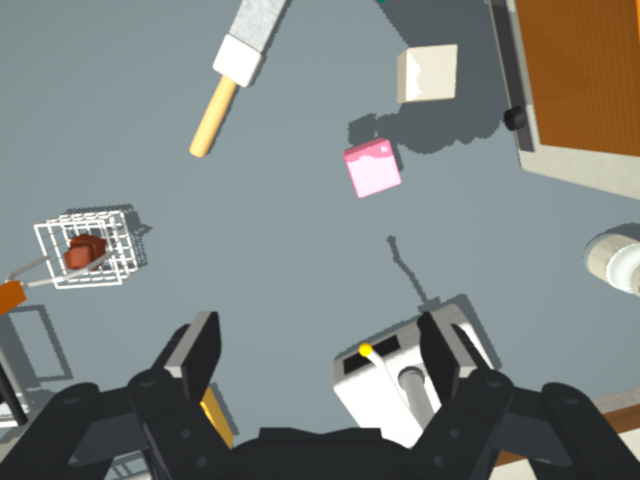

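Wrist view: the yellow tip is at (366,350), predicted (367,347), and the seat is near (383,364). Both agree with the fixed cameras. I'll go to the basket next.

To row units: -37 mm is -0.74, -36 mm is -0.72, -0.08 rad is -0.0255.

>>> advance([
  {"sx": -0.18, "sy": -0.74, "sz": 0.06, "jaw": 85},
  {"sx": -0.18, "sy": -0.74, "sz": 0.06, "jaw": 85},
  {"sx": -0.18, "sy": -0.74, "sz": 0.06, "jaw": 85},
  {"sx": -0.18, "sy": -0.74, "sz": 0.06, "jaw": 85},
  {"sx": -0.18, "sy": -0.74, "sz": 0.06, "jaw": 85},
  {"sx": -0.18, "sy": -0.74, "sz": 0.06, "jaw": 85},
  {"sx": -0.18, "sy": -0.72, "sz": 0.06, "jaw": 85},
  {"sx": -0.18, "sy": -0.7, "sz": 0.06, "jaw": 85},
  {"wz": -0.0255, "jaw": 85},
  {"jaw": 85},
])

```text
clock: 3.55
eef_pos: [440.7, -1.7, 277.3]
tool_rot: [3.141, -0.0, 2.853]
force: [-0.5, 0.8, -0.1]
width: 85.1
gripper_force: 0.0
```

Run:
```python
from h import *
m=np.load('pics/w1cam.npy');C={n:cam(n) for n in ['scene','top']};w1=(cam('wrist')[0],m[:,:3],m[:,3])
print('seat',tri([(C['scene'],442.2,276.8),(C['top'],221.7,195.5),(w1,383,363.8)]),tri([(C['scene'],442.2,276.8),(w1,383,363.8)]),onz(w1,383,363.8,178),onz(C['scene'],442.2,276.8,178),onz(C['top'],221.7,195.5,178))
print('tip',tri([(C['scene'],438.5,258.4),(C['top'],221.6,209.4),(w1,366,350)]))
c=cam('wrist');im,d=cams.get_image('wrist');cv2.imwrite('pics/w2.png',im);np.save('pics/w2.npy',d);np.save('pics/w2cam.npy',np.hstack([c[1],c[2][:,None]]))
s=read_state();print(s['eef_pos'],s['tool_rot'],s['clock'])
O={'basket_tab':(300.,198.4,332.2,266.3),'bail_top':(300.5,208.7,330.3,267.8),'basket':(304.6,246.6,327.4,268.9),'flap_bar':(213.4,257.5,387.4,229.6),'flap_hinge':(147.3,228.4,444.3,248.6),'band_mid':(135.4,237.1,441.6,197.1)}
for th in O:
    r=models.mark_of(th,'wrist')[:1];print(th,r)
    if r: o=O[th]; p=r[0]['position']; print(tri([(C['scene'],*o[:2]),(c,*p)]),tri([(C['scene'],*o[:2]),(C['top'],*o[2:]),(c,*p)]))
```

```text
seat (array([624.59628411, 302.35685172, 174.62017379]), np.float64(4.095575706028626)) (array([621.0932168 , 304.27043872, 174.30051546]), np.float64(1.6397123669070766)) [617.73474351 302.96540399 178.        ] [624.15728478 305.25837317 178.        ] [628.06471654 298.45143838 178.        ]
tip (array([589.01742958, 295.46028389, 189.32115357]), np.float64(0.8521855647277334))
[440.86874843  -0.95905129 277.27562429] [ 3.14095073e+00 -2.06689088e-04  2.85309560e+00] 3.6
basket_tab [{'position': [320.2, 234.3], 'confidence': 0.68}]
(array([441.73373506,  -2.28331014, 157.55509773]), np.float64(0.33702374270226443)) (array([441.59478117,  -2.94179611, 157.43004407]), np.float64(1.2677208703989091))
bail_top [{'position': [319.2, 222.2], 'confidence': 0.65}]
(array([441.29751276,  -2.4629164 , 124.20447514]), np.float64(0.9403874134175894)) (array([440.16701377,  -2.04195928, 123.64256927]), np.float64(1.5613650069913092))
basket [{'position': [319.0, 194.4], 'confidence': 0.86}]
(array([443.2347608 ,   0.90490276,  -6.65835502]), np.float64(5.600628573223205)) (array([441.89621389,   0.60497779,  -7.74187953]), np.float64(5.7012427156860745))
flap_bar [{'position': [313.0, 195.3], 'confidence': 0.54}]
(array([ 477.87391637, -110.18351895,  -26.00678585]), np.float64(95.5418973321716)) (array([ 512.45656675, -127.85920759,   17.09451413]), np.float64(115.87246028927021))
flap_hinge [{'position': [48.8, 345.6], 'confidence': 0.55}]
(array([ 509.48745524, -351.01855188,   70.96821115]), np.float64(0.4214576123602001)) (array([ 506.70522602, -347.04180598,   71.21998508]), np.float64(5.274787339315651))
band_mid []
```

View pics/w2.png

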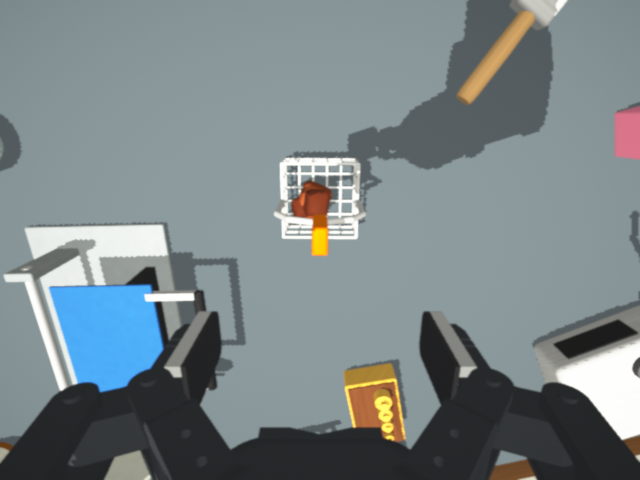

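The tab is at (320,234), between the fingers, and the basket edges line up with the image axes, so the yaw is right. I measure the tab at (441.7,-2.4,157), which fits the 156 mm given.

To row units: 30 mm is 0.6, 26 mm is 0.52.

>>> advance([
  {"sx": -0.01, "sy": -0.01, "sz": 0.6, "jaw": 60},
  {"sx": -0.01, "sy": -0.01, "sz": 0.6, "jaw": 60},
  {"sz": 0.6, "jaw": 60},
  {"sz": 0.52, "jaw": 60},
  {"sz": 0.4, "jaw": 60},
  {"jaw": 60},
  {"jaw": 0},
  {"jaw": 0},
  {"jaw": 0},
  {"jaw": 0},
  {"jaw": 0},
  {"jaw": 0},
])

```text
clock: 5.1
eef_pos: [442.5, -2.9, 142.3]
tool_rot: [3.14, 0.002, 2.853]
force: [-0.1, 1.9, 7.2]
width: 11.3
gripper_force: 59.9
```

To row units: -25 mm is -0.5, -23 mm is -0.46.

>>> advance([
  {"sz": -0.2, "jaw": 0},
  {"sz": -0.5, "jaw": 0},
  {"sz": -0.5, "jaw": 0},
  {"sz": -0.46, "jaw": 0},
  {"sz": -0.2, "jaw": 0},
  {"jaw": 0},
])

```text
clock: 5.7
eef_pos: [442.0, -3.3, 235.4]
tool_rot: [3.141, 0.002, 2.853]
force: [0.3, -0.2, -3.1]
width: 11.0
gripper_force: 58.8
```

>>> advance([
  {"sy": 0.24, "jaw": 0},
  {"sy": 0.5, "jaw": 0},
  {"sy": 0.64, "jaw": 0},
  {"sy": 0.7, "jaw": 0},
  {"sy": 0.7, "jaw": 0},
  {"sy": 0.7, "jaw": 0},
  {"sy": 0.7, "jaw": 0},
  {"sy": 0.7, "jaw": 0},
  {"sy": 0.6, "jaw": 0},
  {"sy": 0.4, "jaw": 0},
  {"sx": -0.04, "sy": 0.16, "jaw": 0},
  {"wz": -0.0191, "jaw": 0},
])

```text
clock: 6.9
eef_pos: [528.7, 287.1, 232.4]
tool_rot: [-3.14, -0.002, 2.916]
force: [-0.9, -0.8, -2.7]
width: 11.5
gripper_force: 58.9
```

>>> advance([
  {"wz": -0.0318, "jaw": 0},
  {"wz": -0.0318, "jaw": 0},
  {"wz": -0.0318, "jaw": 0},
  {"wz": -0.0312, "jaw": 0},
  {"jaw": 0},
  {"jaw": 0},
])

```text
clock: 7.5
eef_pos: [529.1, 284.8, 233.4]
tool_rot: [-3.141, -0.002, -2.976]
force: [-0.1, 0.3, -3.0]
width: 11.2
gripper_force: 58.9
```

Run:
```python
from h import *
s=read_state();print(s['eef_pos'],s['tool_rot'],s['clock'],s['force'])
t,_=cams.get_image('top');tm=models.mark_of('bail_top','top')[:1];th=models.mark_of('hook_seat','top')[:2]
im,_=cams.get_image('scene');sm=models.mark_of('bail_top','scene')[:1];sh=models.mark_of('hook_seat','scene')[:2]
print(tm,sm,th,sh)
if tm and sm: print(tri([(cam('scene'),*sm[0]['position']),(cam('top'),*tm[0]['position'])]))
a=cv2.resize(im[180:380,340:500],None,fx=3,fy=3,interpolation=cv2.INTER_CUBIC);b=cv2.resize(t[140:340,180:280],None,fx=3,fy=3,interpolation=cv2.INTER_CUBIC)
cv2.imwrite('pics/ins1.png',np.hstack([a,b]))
```

```text
[529.08224302 284.83232671 233.4182611 ] [-3.14081697e+00 -1.79304036e-03 -2.97551202e+00] 7.5 [-0.14330764  0.29145751 -3.04749405]
[{'position': [221.7, 232.4], 'confidence': 0.63}] [{'position': [435.9, 224.7], 'confidence': 0.77}] [{'position': [331.9, 169.2], 'confidence': 0.46}] [{'position': [436.5, 276.3], 'confidence': 0.62}, {'position': [266.1, 356.7], 'confidence': 0.2}]
(array([523.63270795, 287.60527646, 212.42042954]), np.float64(1.219178764577805))
```

View pics/ins1.png

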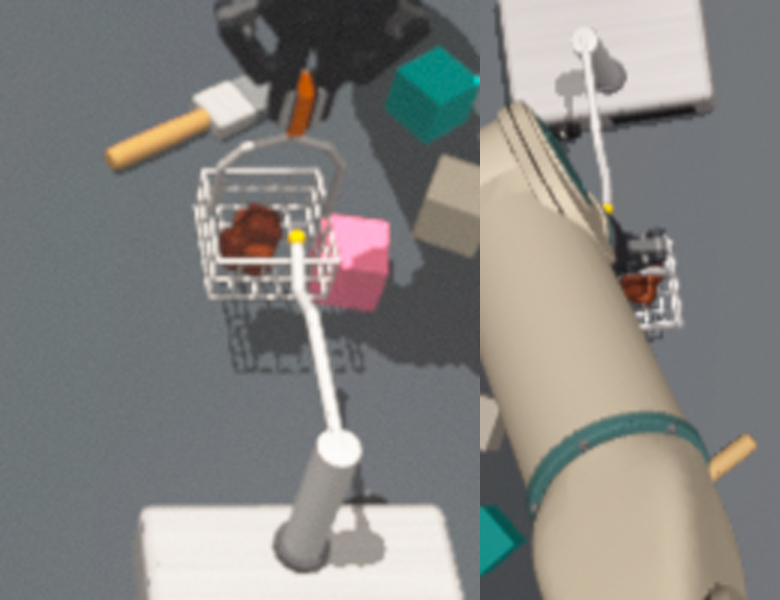

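The bail sits squarely in front of the tip and higher than it, with the yaw aligned to the hook. I'll insert it now.

To row units: -22 mm is -0.44, -18 mm is -0.36.

>>> advance([
  {"sx": -0.16, "jaw": 0},
  {"sx": -0.36, "jaw": 0},
  {"sx": -0.44, "jaw": 0},
  {"sx": -0.44, "sy": 0.02, "jaw": 0},
  {"sx": -0.3, "jaw": 0},
  {"sx": -0.14, "jaw": 0},
  {"jaw": 0},
  {"sz": 0.16, "jaw": 0},
  {"sz": 0.2, "jaw": 0},
  {"sz": 0.16, "jaw": 0},
  {"sz": 0.08, "jaw": 0},
  {"jaw": 0},
])

```text
clock: 9.0
eef_pos: [619.2, 301.8, 203.2]
tool_rot: [-3.141, -0.002, -2.972]
force: [-0.3, -0.2, -2.7]
width: 11.4
gripper_force: 58.8
```

Run:
```python
from h import *
s=read_state();print(s['eef_pos'],s['tool_rot'],s['clock'],s['force'])
im,_=cams.get_image('scene');sm=models.mark_of('bail_top','scene')[:1];sh=models.mark_of('hook_seat','scene')[:2];print(sm,sh)
c=cam('scene');print(proj(c,(620,301,178)),proj(c,s['eef_pos']-[0,0,17.3]))
a=cv2.resize(im[210:360,380:500],None,fx=4,fy=4,interpolation=cv2.INTER_CUBIC)
cv2.imwrite('pics/ins2.png',a)
```

```text
[619.19471607 301.83632677 203.15678413] [-3.14099494e+00 -2.02591952e-03 -2.97218433e+00] 9.0 [-0.3478493  -0.15869116 -2.67092513]
[{'position': [442.1, 271.2], 'confidence': 0.6}] [{'position': [437.4, 279.6], 'confidence': 0.8}]
[439.94761327 274.77091093] [441.14803273 272.02332383]
```

View pics/ins2.png

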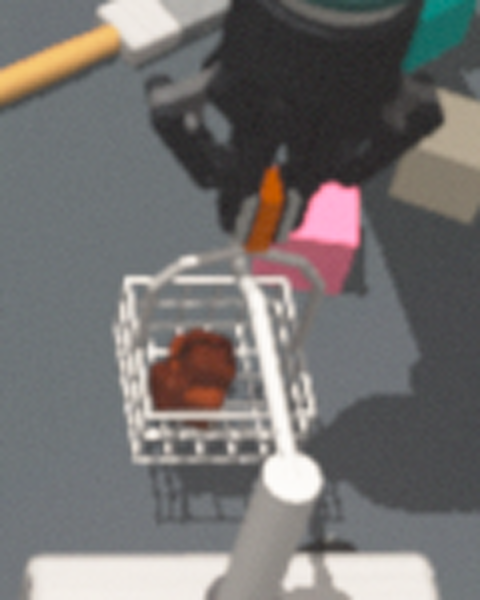

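The hook runs through the bail just under its peak. I'll lower it until the weight transfers.

To row units: 2 mm is 0.04, 1 mm is 0.02.

>>> advance([
  {"sz": 0.04, "jaw": 0},
  {"sz": 0.04, "jaw": 0},
  {"sz": 0.04, "jaw": 0},
  {"sz": 0.02, "jaw": 0},
  {"jaw": 0},
  {"jaw": 0},
])

```text
clock: 9.75
eef_pos: [620.0, 302.1, 197.3]
tool_rot: [3.142, -0.0, -2.972]
force: [0.3, 0.1, -3.2]
width: 10.8
gripper_force: 58.8
```

To row units: 1 mm is 0.02.

>>> advance([
  {"sz": 0.02, "jaw": 0},
  {"sz": 0.02, "jaw": 0},
  {"sz": 0.02, "jaw": 0},
  {"jaw": 0},
  {"jaw": 0},
])

```text
clock: 10.25
eef_pos: [620.3, 302.3, 196.1]
tool_rot: [3.141, 0.002, -2.973]
force: [-2.8, -1.5, 5.5]
width: 11.4
gripper_force: 60.5
```

>>> advance([
  {"sz": 0.02, "jaw": 0},
  {"sz": 0.01, "jaw": 0},
  {"jaw": 0},
  {"jaw": 0},
])

```text
clock: 10.65
eef_pos: [620.5, 302.3, 196.0]
tool_rot: [3.141, 0.002, -2.973]
force: [-3.1, -3.0, 12.3]
width: 11.1
gripper_force: 61.3
```

To row units: -1.2 mm is -0.024, 0.5 mm is 0.01.

>>> advance([
  {"sx": 0.01, "sz": -0.024, "jaw": 0},
  {"jaw": 0},
  {"jaw": 14},
  {"jaw": 18},
  {"jaw": 24},
  {"jaw": 36},
  {"jaw": 50},
  {"jaw": 50},
  {"jaw": 50},
])

```text
clock: 11.55
eef_pos: [619.5, 302.0, 193.9]
tool_rot: [-3.142, -0.0, -2.972]
force: [0.2, 0.8, 0.0]
width: 50.2
gripper_force: 0.0
```

>>> advance([
  {"sz": -0.1, "jaw": 50},
  {"sz": -0.3, "jaw": 50},
  {"sz": -0.5, "jaw": 50},
  {"sz": -0.5, "jaw": 50},
  {"sz": -0.4, "jaw": 50},
  {"jaw": 50},
])

```text
clock: 12.15
eef_pos: [621.3, 302.9, 288.0]
tool_rot: [3.139, 0.007, -2.973]
force: [-0.1, -0.1, 0.7]
width: 49.9
gripper_force: 0.0
```

Run:
```python
from h import *
s=read_state();print(s['eef_pos'],s['tool_rot'],s['clock'],s['force'])
im,_=cams.get_image('scene');print(models.mark_of('bail_top','scene')[:1],models.mark_of('basket_tab','scene')[:1])
a=cv2.resize(im[210:360,380:500],None,fx=4,fy=4,interpolation=cv2.INTER_CUBIC)
cv2.imwrite('pics/ins3.png',a)
```

```text
[621.28516904 302.87969485 288.00886265] [ 3.13938162  0.00673197 -2.97255899] 12.15 [-0.07348662 -0.13129408  0.67685879]
[{'position': [441.0, 271.9], 'confidence': 0.89}] [{'position': [444.1, 265.6], 'confidence': 0.93}]
```

View pics/ins3.png

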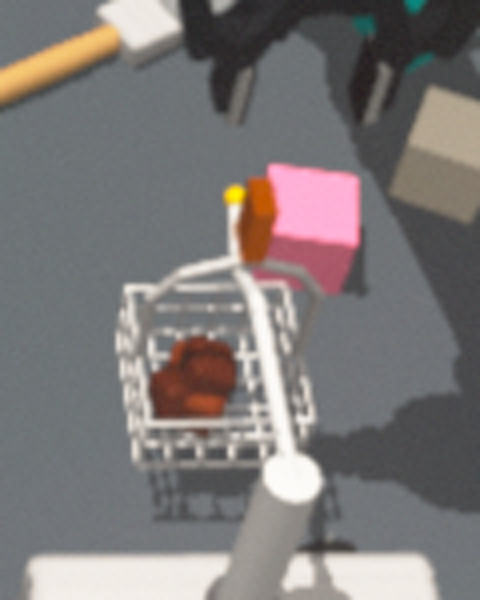

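The basket hangs in the V by its bail, with the ore inside and the fingers clear. Next, the flap.

To row units: -46 mm is -0.92, -44 mm is -0.88.

>>> advance([
  {"sx": 0.1, "sy": -0.3, "jaw": 40},
  {"sx": 0.24, "sy": -0.66, "jaw": 40},
  {"sx": 0.32, "sy": -0.88, "jaw": 40},
  {"sx": 0.32, "sy": -0.92, "jaw": 40},
  {"sx": 0.32, "sy": -0.92, "jaw": 40},
  {"sx": 0.32, "sy": -0.92, "jaw": 40},
  {"sx": 0.32, "sy": -0.92, "jaw": 40},
  {"sx": 0.32, "sy": -0.92, "jaw": 40},
  {"sx": 0.32, "sy": -0.92, "jaw": 40},
  {"sx": 0.32, "sy": -0.92, "jaw": 40},
  {"sx": 0.32, "sy": -0.8, "jaw": 40},
  {"sx": 0.26, "sy": -0.54, "jaw": 40},
])

```text
clock: 13.5
eef_pos: [526.0, -206.3, 283.1]
tool_rot: [-3.14, -0.003, -2.977]
force: [0.7, -0.1, -0.9]
width: 40.1
gripper_force: 0.0
```

>>> advance([
  {"wz": 0.0376, "jaw": 40},
  {"wz": 0.0376, "jaw": 40},
  {"wz": 0.0376, "jaw": 40},
  {"wz": 0.0379, "jaw": 40},
  {"jaw": 40},
  {"jaw": 40},
])

```text
clock: 14.1
eef_pos: [528.0, -201.8, 283.4]
tool_rot: [-3.141, -0.002, 2.84]
force: [-0.6, 0.2, -0.0]
width: 39.7
gripper_force: 0.0
```

Create f.py:
```python
from h import *
s=read_state();print(s['eef_pos'],s['tool_rot'],s['clock'])
V={'scene':cam('scene'),'top':cam('top')};W=cam('wrist')
im,_=cams.get_image('wrist');cv2.imwrite('pics/w3.png',im)
cams.get_image('scene');cams.get_image('top');V['wrist']=W
for th in ['flap_bar','flap_hinge','band_mid','pointer_tip']:
    O=[]
    for n in V:
        r=models.mark_of(th,n)[:1]
        if r: O.append((n,V[n],*r[0]['position'],round(r[0]['confidence'],2)))
    print(th,[(o[0],np.round(o[2:],1)) for o in O])
    for i in range(len(O)):
        for j in range(i): print('  ',O[j][0],O[i][0],tri([O[j][1:4],O[i][1:4]]))
```

```bash
python3 f.py
```

```text
[ 527.97467676 -201.76300052  283.39991572] [-3.14120880e+00 -1.50637144e-03  2.83992912e+00] 14.1
flap_bar [('scene', array([214.2, 254.6,   0.8])), ('top', array([388.1, 229.6,   0.6])), ('wrist', array([354. , 224.2,   0.8]))]
   scene top (array([ 556.76024371, -176.44323576,   66.10622314]), np.float64(1.2482662069220964))
   scene wrist (array([ 558.65630287, -175.74942923,   68.92497341]), np.float64(0.9833050785809974))
   top wrist (array([ 556.08723644, -174.25295048,   73.96882352]), np.float64(0.5755746036331857))
flap_hinge [('scene', array([147.7, 228.7,   0.9])), ('wrist', array([178.6, 231.9,   0.6]))]
   scene wrist (array([ 510.54597618, -350.93310955,   71.48303089]), np.float64(1.6197926445418034))
band_mid [('scene', array([135.5, 239.2,   0.6])), ('wrist', array([246.4, 404.4,   0.5]))]
   scene wrist (array([ 639.86492688, -297.87933964,  195.44994122]), np.float64(2.4422588906332408))
pointer_tip [('scene', array([174.5, 286.4,   0.6]))]
```

View pics/w3.png

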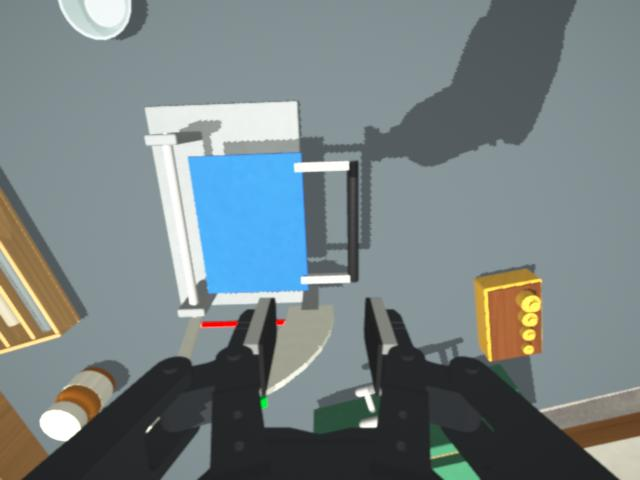

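The bar runs from (352,162) to (354,282), parallel to the tool x axis. I measure its middle at about (557.5,-175.5,70), with the hinge 181 mm away, which fits the 180 given. I'll descend and grip.

To row units: 35 mm is 0.7, 25 mm is 0.5.

>>> advance([
  {"sx": -0.2, "sy": 0.34, "jaw": 36},
  {"sx": -0.2, "sy": 0.34, "sz": 0.4, "jaw": 36},
  {"sz": 0.7, "jaw": 36},
  {"sz": 0.7, "jaw": 36},
  {"sz": 0.7, "jaw": 36},
  {"sz": 0.5, "jaw": 36},
  {"sz": 0.2, "jaw": 36},
  {"jaw": 36},
])

```text
clock: 15.65
eef_pos: [557.5, -174.7, 122.9]
tool_rot: [-3.141, -0.003, 2.838]
force: [-0.3, 0.1, 0.8]
width: 36.0
gripper_force: 0.0
```

Run:
```python
from h import *
s=read_state();print(s['eef_pos'],s['tool_rot'],s['clock']);W=cam('wrist')
im,_=cams.get_image('wrist');print(models.mark_of('flap_bar','wrist')[:1])
r=models.mark_of('flap_bar','wrist')[:1]
if r: print(onz(W,*r[0]['position'],70))
g=s['eef_pos'].copy() if hasattr(s['eef_pos'],'copy') else np.array(s['eef_pos']);g[2]=70;print(proj(W,g))
cv2.imwrite('pics/w4.png',im)
```

```text
[ 557.49870211 -174.743286    122.87771466] [-3.14147023e+00 -2.57782835e-03  2.83779269e+00] 15.65
[{'position': [319.2, 266.8], 'confidence': 0.96}]
[ 556.97319671 -175.81055199   70.        ]
[321.16201725 267.07927783]
```

View pics/w4.png

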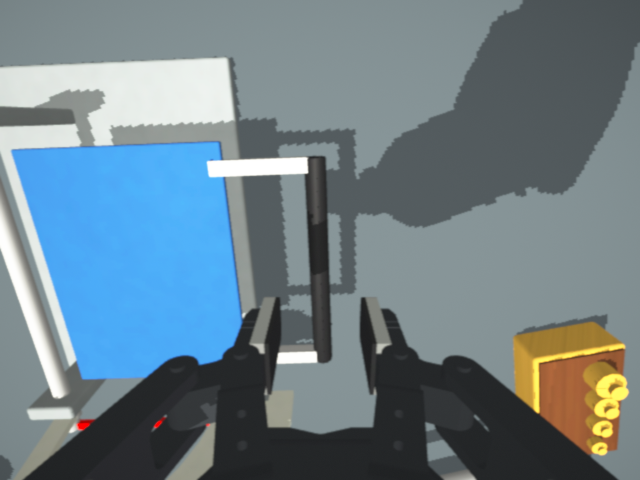

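The bar is centred between the fingers, at (319,267) against a predicted (321,267).

To row units: 25 mm is 0.5, 20 mm is 0.4.

>>> advance([
  {"sy": -0.02, "sz": 0.4, "jaw": 36},
  {"sz": 0.5, "jaw": 36},
  {"sz": 0.34, "jaw": 36},
  {"sz": 0.18, "jaw": 36},
  {"jaw": 0},
  {"jaw": 0},
  {"jaw": 0},
  {"jaw": 0},
  {"jaw": 0},
  {"jaw": 0},
])

```text
clock: 16.8
eef_pos: [558.7, -175.8, 54.0]
tool_rot: [3.141, 0.002, 2.839]
force: [-0.3, 1.4, 6.5]
width: 9.9
gripper_force: 59.3
```

Run:
```python
from h import *
s=read_state();g=np.array(s['eef_pos'])+[0,0,18.7];print('grip',g,s['force'],s['width'])
# flap geometry from hinge, band estimates
for H,B in [((510,-351,70),(635,-298.5,192)),((507,-348,70),(632.2,-298.8,190.8))]:
    h=np.array(H,float);d=(g-h)[:2];r=np.linalg.norm(d);y=d/r
    # signed: band component along y and z
    b=np.array(B)-h;x=np.array([y[1],-y[0]]);print(r,y,'band x',b[:2]@x,'ry',b[:2]@y,'z',b[2],'ang',np.arctan2(b[2],b[:2]@y),'R',np.hypot(b[2],b[:2]@y))
```

```text
grip [ 558.7382734  -175.77818602   72.6826853 ] [-0.26008641  1.36768315  6.54673474] 9.948221130880599
181.87386669693393 [0.26797843 0.96342491] band x 106.35924635659295 ry 84.07711171571945 z 122.0 ang 0.9673849081221286 R 148.16531549069632
179.8254769041672 [0.28771381 0.95771643] band x 105.75057765027044 ry 83.14141763666372 z 120.80000000000001 ang 0.9679952822440973 R 146.64629325910062
```

To row units: -12.6 mm is -0.252, -3.9 mm is -0.078.

>>> advance([
  {"sy": -0.008, "sz": -0.252, "jaw": 0},
  {"sy": -0.026, "sz": -0.25, "jaw": 0},
  {"sy": -0.044, "sz": -0.248, "jaw": 0},
  {"sy": -0.06, "sz": -0.244, "jaw": 0},
  {"sy": -0.078, "sz": -0.24, "jaw": 0},
  {"sy": -0.094, "sz": -0.234, "jaw": 0},
  {"jaw": 0},
])

```text
clock: 17.5
eef_pos: [554.7, -190.6, 129.1]
tool_rot: [3.14, 0.004, 2.838]
force: [4.7, 2.7, -0.6]
width: 9.3
gripper_force: 58.6
```

>>> advance([
  {"sy": -0.11, "sz": -0.226, "jaw": 0},
  {"sy": -0.126, "sz": -0.218, "jaw": 0},
  {"sy": -0.142, "sz": -0.208, "jaw": 0},
  {"sy": -0.156, "sz": -0.198, "jaw": 0},
  {"sy": -0.17, "sz": -0.186, "jaw": 0},
  {"sy": -0.182, "sz": -0.174, "jaw": 0},
  {"jaw": 0},
  {"jaw": 0},
])

```text
clock: 18.3
eef_pos: [543.6, -230.9, 189.8]
tool_rot: [3.137, 0.007, 2.839]
force: [7.6, 5.6, 5.5]
width: 9.9
gripper_force: 58.6
```

```bash
python3 f.py
```

Run:
```python
from h import *
s,_=cams.get_image('scene');t,_=cams.get_image('top')
def cr(im,u,v,w,h,k): return cv2.resize(im[v:v+h,u:u+w],None,fx=k,fy=k,interpolation=cv2.INTER_CUBIC)
cv2.imwrite('pics/flap1.png',np.vstack([cr(s,90,200,120,50*2,5)[:400],cr(t,395,180,100,33,6)]) if 0 else cr(s,90,195,140,110,5))
```

```text
[ 543.64826542 -230.87938993  189.82040948] [3.1373854  0.00707038 2.83892192] 18.3
flap_bar [('scene', array([183. , 210. ,   0.8])), ('top', array([417.5, 230.8,   0.7])), ('wrist', array([319.2, 325.8,   0.7]))]
   scene top (array([ 539.68233252, -233.11636254,  183.71260229]), np.float64(0.079501117590695))
   scene wrist (array([ 547.35456067, -231.14345178,  192.63361611]), np.float64(2.098815612383248))
   top wrist (array([ 536.64344098, -228.19083493,  210.39365874]), np.float64(1.6490295578662426))
flap_hinge [('scene', array([149.9, 228.8,   1. ])), ('wrist', array([159.4, 234.1,   1. ]))]
   scene wrist (array([ 507.96148207, -347.94026148,   69.56506939]), np.float64(2.4337717659760187))
band_mid [('scene', array([136.2, 244.8,   0.7])), ('top', array([224.4, 206.4,   0.4])), ('wrist', array([162.8, 234.9,   0.6]))]
   scene top (array([699.12210046,  47.72566031, 465.58715796]), np.float64(189.50725454136614))
   scene wrist (array([ 520.10027523, -383.93927238,   14.31577319]), np.float64(3.870781255771419))
   top wrist (array([401.36971775, 143.22579023, 983.09759007]), np.float64(56.800445697106056))
pointer_tip [('scene', array([141.4, 246.7,   0.6]))]
```

View pics/flap1.png

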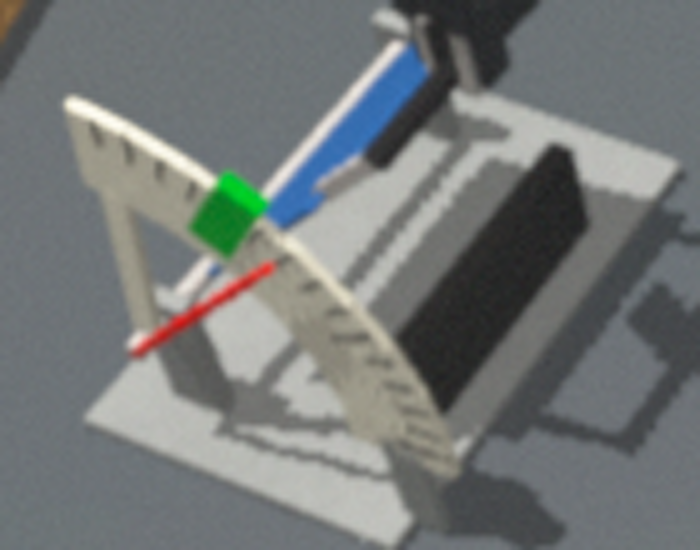

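The pointer tip is at crop (272,268) and the band face is centred near (226,222), so the flap needs a little more angle. I'll work out how much with the projection model.

Create g.py:
```python
from h import *
c=cam('scene')
def tip(th,h=(509,-350,70),yaw=-0.28,r=150,x=115):
    X=np.array([np.cos(yaw),np.sin(yaw),0]);Y=np.array([-X[1],X[0],0]);return np.array(h)+x*X+r*(np.cos(th)*Y+np.sin(th)*np.array([0,0,1]))
def crop(p): return ((proj(c,p)-[90,195])*5).round(0)
```

Run:
```python
from g import *
for th in [0.8,.84,.88,.92,.96,1.0]: print(th,crop(tip(th)),'inner',crop(tip(th,r=135,x=106)),'outer',crop(tip(th,r=157,x=106)))
```

```text
0.8 [264. 269.] inner [263. 261.] outer [285. 249.]
0.84 [252. 258.] inner [253. 252.] outer [273. 238.]
0.88 [240. 248.] inner [242. 243.] outer [260. 227.]
0.92 [228. 238.] inner [231. 234.] outer [248. 217.]
0.96 [216. 229.] inner [221. 226.] outer [235. 207.]
1.0 [204. 219.] inner [210. 217.] outer [222. 197.]
```

Create k.py:
```python
from g import *
im,_=cams.get_image('scene');b=cv2.resize(im[195:305,90:230],None,fx=5,fy=5,interpolation=cv2.INTER_CUBIC);cv2.imwrite('pics/f_now.png',b)
hsv=cv2.cvtColor(b,cv2.COLOR_BGR2HSV);g=cv2.inRange(hsv,(50,120,60),(75,255,255));r=cv2.inRange(hsv,(0,170,120),(6,255,255))|cv2.inRange(hsv,(174,170,120),(180,255,255))
a=np.array([-.77,-.64]);a/=np.linalg.norm(a)
y,x=np.nonzero(g);G=np.c_[x,y]@a;v=hsv[y,x,2];print('green cen',x.mean(),y.mean(),'arc',G.mean(),np.percentile(G,[1,99]))
for m,n in [(v<190,'dark'),(v>=190,'light')]:print(n,m.sum(),x[m].mean(),y[m].mean(),G[m].mean(),np.percentile(G[m],[2,98]))
y,x=np.nonzero(r);P=np.c_[x,y]; e=P[np.argsort(P@np.array([.85,-.5]))[-25:]].mean(0);print('red tip',e,'arc',e@a,'-> d theta to band mean',(G.mean()-e@a)/15.6*.04)
s=read_state();t=np.array(s['eef_pos'])+[0,0,18.7];print(t,s['force'],s['clock'],'ang',np.arctan2(t[2]-71,np.hypot(*(t[:2]-[509,-350]))))
```

```bash
python3 k.py
```

```text
green cen 228.78379136287157 212.60712282669658 arc -311.84251813373834 [-337.57179865 -284.64092095]
dark 2862 225.4895178197065 217.50034940600978 -312.4368500650898 [-336.99242242 -287.07557952]
light 704 242.17613636363637 192.71448863636363 -309.42635621963615 [-332.52400445 -285.15098377]
red tip [267.68 267.92] arc -377.11130511910994 -> d theta to band mean 0.1673558640650554
[ 543.72424511 -230.54031046  208.1925856 ] [7.61524971 5.63946928 4.57207796] 19.2 ang 0.8342453737080036
```

Units first: shifts go in shares of 50 mm and turns go in shares of pi rad. So -5.6 mm is -0.112, -5.4 mm is -0.108.

>>> advance([
  {"sy": -0.1, "sz": -0.09, "jaw": 0},
  {"sy": -0.104, "sz": -0.086, "jaw": 0},
  {"sy": -0.108, "sz": -0.08, "jaw": 0},
  {"sy": -0.112, "sz": -0.076, "jaw": 0},
  {"jaw": 0},
  {"jaw": 0},
])

```text
clock: 19.8
eef_pos: [538.3, -250.6, 207.1]
tool_rot: [3.137, 0.009, 2.84]
force: [7.4, 6.8, 9.1]
width: 9.6
gripper_force: 58.7
```

```bash
python3 k.py
```

```text
green cen 230.48953709575142 208.8595434369055 arc -310.7588452840888 [-337.57299715 -284.18858601]
dark 2495 227.62645290581162 213.19519038076152 -311.3283730366006 [-337.18997563 -286.51128445]
light 659 241.32928679817906 192.44461305007587 -308.6025907430919 [-332.37399185 -285.16296879]
red tip [217.48 241.76] arc -321.78402105369724 -> d theta to band mean 0.02826968146053446
[ 538.28704212 -250.55135008  225.69729219] [8.70683417 7.20540598 9.81217484] 19.85 ang 0.9803814352666917
```

View pics/f_now.png

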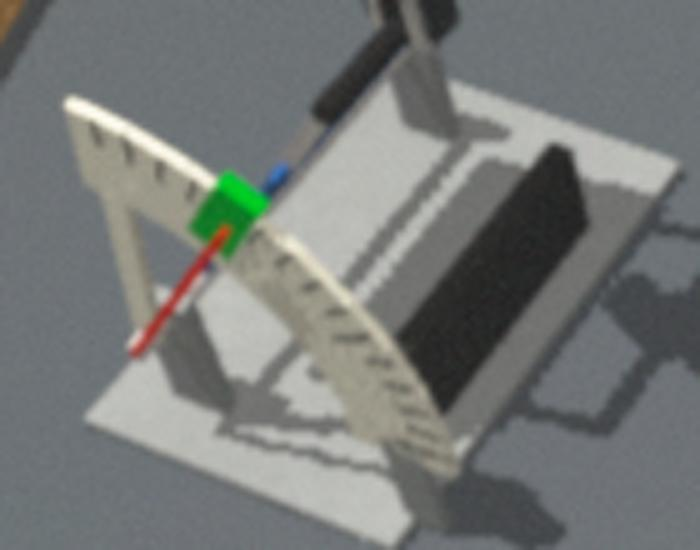

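The pointer tip is on the green at crop (226,229), slightly low of centre. I'll nudge it by about 0.025 rad, then check the basket.

To row units: -1.9 mm is -0.038, -1.2 mm is -0.024.

>>> advance([
  {"sy": -0.038, "sz": -0.024, "jaw": 0},
  {"sy": -0.038, "sz": -0.024, "jaw": 0},
  {"jaw": 0},
  {"jaw": 0},
  {"jaw": 0},
  {"jaw": 0},
])

```text
clock: 20.45
eef_pos: [537.4, -253.9, 209.3]
tool_rot: [3.136, 0.009, 2.84]
force: [9.2, 7.3, 8.7]
width: 9.7
gripper_force: 58.7
```

```bash
python3 k.py
```

Run:
```python
from h import *
for i in range(3):
    im,_=cams.get_image('scene');print([np.round(models.mark_of(t,'scene')[0]['position'],1) for t in ('bail_top','basket_tab','ore','basket')])
k=cv2.resize(im[195:285,90:200],(390,320),interpolation=cv2.INTER_CUBIC);h=cv2.resize(im[210:330,380:500],(320,320),interpolation=cv2.INTER_CUBIC)
cv2.imwrite('pics/final.png',np.hstack([k,h]));
```

```text
green cen 231.56629570747216 209.6248012718601 arc -312.0760689277268 [-337.62063764 -284.11947235]
dark 2480 228.91895161290321 214.1649193548387 -312.9422075505627 [-337.23132398 -286.42379375]
light 665 241.4390977443609 192.69323308270677 -308.8459579733912 [-332.78148281 -285.17735083]
red tip [212.88 232.88] arc -312.57033097708137 -> d theta to band mean 0.0012673385880886529
[ 537.38657078 -253.86584024  228.0586736 ] [8.81605659 6.53307259 9.32424874] 20.5 ang 1.002748729028116Traceback (most recent call last):
  File "<stdin>", line 3, in <module>
IndexError: list index out of range
```

Run:
```python
from h import *
for i in range(3):
    im,_=cams.get_image('scene');print([(t,np.round(r[0]['position'],1)) for t in ('bail_top','basket_tab') for r in [models.mark_of(t,'scene')] if r])
a=cv2.imread('pics/scene0.png');d=cv2.absdiff(a,im).max(2)
for n,b in dict(marble=(475,230,510,268),box=(242,322,300,390),boat=(162,162,204,194),brush=(370,195,450,240)).items(): print(n,(d[b[1]:b[3],b[0]:b[2]]>40).mean().round(3))
```

```text
[('bail_top', array([442.6, 274.3])), ('basket_tab', array([445. , 265.7]))]
[('bail_top', array([442.5, 272.9])), ('basket_tab', array([445. , 264.3]))]
[('bail_top', array([440.2, 274.2])), ('basket_tab', array([445.3, 266.2]))]
marble 0.0
box 0.0
boat 0.554
brush 0.108
```

Run:
```python
from h import *
a=cv2.imread('pics/top0.png');im,_=cams.get_image('top');d=cv2.absdiff(a,im).max(2)
for n,b in dict(boat=(430,310,462,342),brush=(212,283,275,333),marble=(165,268,190,292)).items(): print(n,(d[b[1]:b[3],b[0]:b[2]]>40).mean().round(3))
for n in ('weighing_boat','brush'): print(n,models.search_frame(n,'top')[:1])
```

```text
boat 0.756
brush 0.09
marble 0.0
weighing_boat []
brush [{'extent': [216.4, 284.4, 268.7, 331.5], 'confidence': 0.81}]
```

Run:
```python
from h import *
for n,(u,v) in dict(top=(445,325),scene=(183,178)).items():
    W=cam(n);im,d=cams.get_image(n);print(n,[px2w(W,u+i,v,d[v,u+i]).round(0) for i in (-12,0,12)])
W=cam('wrist');im,_=cams.get_image('wrist');
for r in models.search_frame('weighing_boat','wrist')[:1]: e=r['extent'];print(r,onz(W,(e[0]+e[2])/2,(e[1]+e[3])/2,11))
print(onz(cam('scene'),183,179,11))
```

```text
top [array([342., -90., 821.]), array([ 341., -109.,  809.]), array([ 341., -124.,  810.])]
scene [array([ 546., -237.,  280.]), array([ 565., -202.,  303.]), array([ 258., -327.,    0.])]
[ 277.91775286 -352.2769539    11.        ]
```

The boat is only hidden from view: the arm covers it at heights of 800 mm (top camera) and 280–300 mm (scene camera), so nothing is near it. I'll hand in.

```bash
python3 -c "
from cell import ctrl; print(ctrl.finish_job())"
```

```text
the job is handed in; nothing more can be done
None
```

Handed in at about 21 s on the robot's clock, no verdict shown: the basket hangs released on the hook (ore seen in it just after release) and the gripper holds the flap with the pointer tip near mid-band; the marble cube, weight box and brush are unmoved, the boat was hidden behind the arm at the last check, and I viewed 12 pictures, over the limit of 10.

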